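# Pipe end caps into the sloped feed trays

### The arm

A 7-joint arm with a two-finger parallel gripper is mounted at the origin on the work surface. World frame = base frame: x ahead of the robot, y to its left, z up, the work surface at z = 0. Lengths are in m, angles in rad, forces in N, time in s.
With the tool pointing down it reaches from about 0.425 to 0.925 m from the base axis. Payload 6.8 kg.
Tool frame: the origin (TCP) lies on the front face of the gripper's body, between the roots of the fingers; the fingertips stand 73 mm ahead of it and the grasp point (between the pads) lies 54 mm ahead of it; z points along the fingers, y is the direction in which the jaws open and shut (so a half turn about z gives the same grasp; the last joint's range is limited). The gripper opens to 85 mm and grips with 20 to 120 N. Pads are 22 mm wide; open, the fingers measure 114 mm over their backs; the gripper's body (76 mm by 85 mm) begins 54 mm behind the grasp point. The pads swing forward as they close: fully open they stand 13 mm farther back than shut.
Start: joints at [1.216, 0.477, 0.022, 1.555, -0.011, 1.109, -0.083], TCP at [0.165, -0.655, 0.304] pointing down, gripper open.
Joint ranges: [-2.96, 2.96], [-0.34, 2.1], [-1.41, 1.46], [0.24, 2.44], [-1.37, 4.51], [0.17, 1.92], [-2.96, 2.96]. Speed limits (rad/s): [2.39, 2.39, 3.14, 3.14, 3.14, 3.14, 3.14].

### API

Orientations are given as a rotation vector (axis times angle).
In Python, from bench import * gives the robot as it stands.
- The arm moves only by the tool jog_arm, never from a script. Its argument "plan" is a list of rows, each a list of 2 entries, a list of its own where there are three numbers: the shift along the world's x, y, z in cm, then the turn about the world's z in rad. In form: [[[tx, ty, tz], twist], ...]. A call has 1 to 12 rows; each row shifts and turns the commanded pose from where the row before left it; what a row does not reach is not made up. A row lasts 1/10 s, in which the tool goes at most 50 mm and 8.59 degrees, less where a joint would pass 70% of its speed; a pose out of reach is approached as far as the arm can. A call is refused whole if a number of a shift passes 5 or a number of a turn 0.15, either way. A call with a gripper value outside its range is refused whole. "hand" is the finger opening in cm, from 0 to 8.54, set as the call begins (left out, the last holds). The fingers move at their own pace and stop on an object; "grip_force" is the grip in N (left out, the last holds). Time passes only in rows, so rows that do not move let the fingers close. It gives the time, the measured TCP pose, the force and the opening at its end, in the units of the state.
- get_obs(): the state, without advancing time (a new reading comes with each control period).
- grab_frame(name): name is "scene" or "top" or "wrist"; returns the picture (400x640x3 uint8, red, green, blue); there is no depth.
- get_calibration(name): a dict with "intrinsics" (3x3 intrinsics, pixels), "k1" (the pictures are not rectified: a ray, as slopes to the right and down, at radius r is drawn at 1 + k1 r^2 times it, then the intrinsics apply), "xyz" and "orientation" of the camera in the world. Camera axes: x right, y down, z forward; pixel columns grow to the right and rows downward; lengths in m; the calibration is good to about 2 mm. A picture is of the moment at which its call begins: read the wrist's pose just before it. get_calibration takes no time and is no camera call; for the wrist camera it gives the pose at the moment of the call.
- hand_in(): hands the job in, once; it reports no verdict.
The state is a dict: "clock": time; "joints": joint angles; "qvel": joint speeds; "tau": joint torques, N m; "tcp_pos": TCP position; "orientation": TCP orientation; "contact_force": force on the tool from outside, world axes, zero at the start; "moment": the same for the moment, N m; "grip_width": finger opening in m.
Only numpy, scipy, OpenCV 4.12 (cv2) and the standard library are available. Lean on these libraries where they do the work, as an engineer would, in place of code of your own. Each camera call takes 0.05 s, during which the arm holds its last target. There are 200 camera calls.

### The job

On the shop counter, pick the three closed pipe end caps out of the mixed grey fittings and put each on its own sloped green tray: the small cap on the narrowest, the medium cap on the middle-width and the large cap on the widest tray. Each must end standing flat on the lane between the rails, closed end up, slid down against the stop at the low end. Leave the elbow, the tee and the open coupling where they are.

Things in the scene. Friction and masses are not known exactly. Their poses are not given: they have to be found in the camera images.
- cap_small_mid (a point): the small pipe end cap, loose, plain grey plastic: a short closed cylinder standing upright, closed flat top up, 34 mm across its collar (the lowest 11 mm), 30 mm across the smooth barrel above it, 40 mm high, 20 to 130 g, round about its own z axis (up). This point is its centre, half-way up.
- cap_medium_mid (a point): the medium pipe end cap, loose, plain grey plastic: a short closed cylinder standing upright, closed flat top up, 46 mm across its collar (the lowest 11 mm), 42 mm across the smooth barrel above it, 46 mm high, 20 to 130 g, round about its own z axis (up). This point is its centre, half-way up.
- cap_large_mid (a point): the large pipe end cap, loose, plain grey plastic: a short closed cylinder standing upright, closed flat top up, 60 mm across its collar (the lowest 11 mm), 56 mm across the smooth barrel above it, 52 mm high, 20 to 130 g, round about its own z axis (up). This point is its centre, half-way up.
- tray_narrow: narrowest of 3 fixed green sloped trays; lane 50 mm wide inside (56 outside), 125 long, rails 6 high. Origin: centre of underside; x level up the slope, y across, z up. Lane floor falls 20 degrees to -x; its low end (x -65 mm, 14 above counter) has a stop plate 26 high, square to the floor; high end at x +52, z 57. A cap let go flat on the lane slides down to the stop by itself.
- tray_middle: middle-width of 3 fixed green sloped trays; lane 64 mm wide inside (70 outside), 125 long, rails 6 high. Origin: centre of underside; x level up the slope, y across, z up. Lane floor falls 20 degrees to -x; its low end (x -65 mm, 14 above counter) has a stop plate 26 high, square to the floor; high end at x +52, z 57. A cap let go flat on the lane slides down to the stop by itself.
- tray_wide: widest of 3 fixed green sloped trays; lane 80 mm wide inside (86 outside), 125 long, rails 6 high. Origin: centre of underside; x level up the slope, y across, z up. Lane floor falls 20 degrees to -x; its low end (x -65 mm, 14 above counter) has a stop plate 26 high, square to the floor; high end at x +52, z 57. A cap let go flat on the lane slides down to the stop by itself.
- elbow_mid (a point): grey plastic pipe elbow lying flat, two open sockets 40 mm across at right angles, each reaching 40 mm from the corner along its own +x and +y; bystander. The point is its corner, 20 mm up.
- tee_mid (a point): grey plastic pipe tee lying flat, three open sockets 40 mm across, 74 mm long along its own x, the branch reaching 36 mm along +y; bystander. The point is where the branches meet, 20 mm up.
- coupling_mid (a point): grey plastic straight coupling standing upright, an open tube 48 mm across with a 38 mm bore, 56 mm high; bystander. The point is its centre, half-way up.
Things that resemble listed ones, but are neither listed nor needed, are in the scene too. What is shaped like the tray_narrow but purple or yellow is not meant.

How it is judged:
By the outcome, as a careful person would: the job done as asked, in the order asked, and still so for the second after the job is handed in, with the robot touching nothing.
It also fails if it takes over 80 s, if anything falls off the work surface, if the arm or the gripper's body presses on something with over 40 N, if the wrist force passes 120 N, or if a joint passes its speed limit or range.

## Working session

There is one attempt and no reset: what is moved stays moved. The work goes in short steps, Python scripts to look and compute and a tool call to move; the robot and the scene stay as the last step left them, time stands still between calls to the robot, and variables do not carry over. Pictures are saved under pics/ and viewed, about 12 in all and at most 16, crops included, and the job is handed in when it is done.

Besides the shell and the picture viewer there is one more tool, called as a command line: name --argument value ..., lists and objects as JSON in quotes. jog_arm: Moves the arm, as the interface text tells. Its arguments: {"type":"object","properties":{"plan":{"type":"array","items":{"type":"array"}},"hand":{"type":"number"},"grip_force":{"type":"number"}},"required":["plan"]}

```bash
mkdir -p pics; python3 - <<'E'
from bench import *
import cv2
for n in ["scene","top"]:
    f=grab_frame(n); cv2.imwrite(f"pics/{n}0.png",f[:,:,::-1]); print(n,get_calibration(n))
print(get_obs())
E
```

```text
scene {'intrinsics': array([[371.04380086,   0.        , 319.80913676],
       [  0.        , 371.04380086, 206.82385581],
       [  0.        ,   0.        ,   1.        ]]), 'k1': -0.006386618097120938, 'xyz': array([ 0.96514039, -0.17428557,  0.69152499]), 'orientation': array([-2.19618718, -1.42960174,  0.41150144])}
top {'intrinsics': array([[456.14781603,   0.        , 316.72502116],
       [  0.        , 456.14781603, 202.02084878],
       [  0.        ,   0.        ,   1.        ]]), 'k1': 0.03598716556900354, 'xyz': array([0.55325211, 0.01449992, 0.96606891]), 'orientation': array([-2.21449558,  2.20647842, -0.06819088])}
{'clock': 0.1, 'joints': array([ 1.21591537,  0.47769326,  0.02234061,  1.55633686, -0.01147614,
        1.10932797, -0.08309481]), 'qvel': array([-0.00021362, -0.00215435,  0.00052446, -0.00336068, -0.0001735 ,
       -0.00073024,  0.00106862]), 'tau': array([ 4.47764236e-03, -5.97748768e+01,  1.61339689e+00, -2.81956100e+01,
        1.27765918e-02,  4.91582294e-03, -1.45261561e-05]), 'tcp_pos': array([ 0.16478355, -0.65414867,  0.30304568]), 'orientation': array([-3.11611023e+00, -3.86521517e-01,  5.31192044e-04]), 'contact_force': array([ 0.05964769, -0.44868332, -0.64037076]), 'moment': array([-0.02405743, -0.0007262 , -0.03598056]), 'grip_width': 0.08556178231251108}
```

View pics/top0.png

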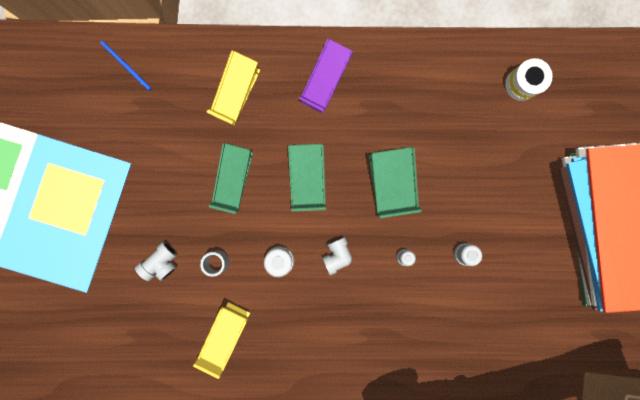

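View pics/scene0.png

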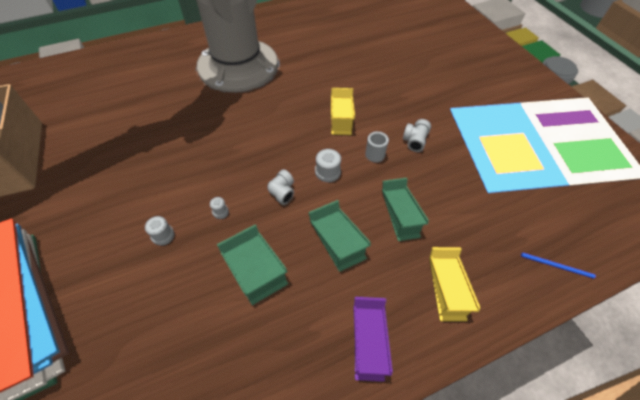

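The top view (up = +x, right = −y) shows the caps: large at (279,261), small at (406,258), medium at (468,255). The green trays are narrow at (231,178), middle at (307,177) and wide at (395,182), with their stops at the bottom (robot side). The bystanders are the tee at (156,262), coupling at (213,263) and elbow at (338,256).

```bash
cat > h.py <<'E'
from bench import *
import cv2, numpy as np
from scipy.spatial.transform import Rotation as R
def cast(c,px,z):
    px=np.atleast_2d(np.float64(px))
    n=cv2.undistortPoints(px[:,None],c['intrinsics'],np.array([c['k1'],0,0,0.]))[:,0]
    d=R.from_rotvec(c['orientation']).apply(np.c_[n,np.ones(len(n))])
    return c['xyz']+d*((z-c['xyz'][2])/d[:,2])[:,None]
def yaw(o): 
    v=R.from_rotvec(o['orientation']).apply([1,0,0]); return np.arctan2(v[1],v[0])
E
python3 - <<'E'
from h import *
f=cv2.imread('pics/top0.png');c=get_calibration('top');hsv=cv2.cvtColor(f,cv2.COLOR_BGR2HSV)
m=cv2.inRange(hsv,(60,60,30),(95,255,255)); m=cv2.morphologyEx(m,cv2.MORPH_OPEN,np.ones((3,3)))
for k in cv2.findContours(m,0,1)[0]:
    if not 800<cv2.contourArea(k)<5000: continue
    b=cv2.boxPoints(cv2.minAreaRect(k)); q=cv2.approxPolyDP(cv2.convexHull(k),5,True)[:,0]
    if b[:,0].min()<150: continue
    b=b[np.argsort(b[:,1])]; hi=cast(c,b[:2],.063); lo=cast(c,b[2:],.038)
    H=hi.mean(0)[:2];L=lo.mean(0)[:2];u=(H-L)/np.linalg.norm(H-L)
    print('tray',b.round(0).tolist(),'poly',q.tolist(),'w',np.linalg.norm(hi[0]-hi[1]),np.linalg.norm(lo[0]-lo[1]),'len',np.linalg.norm(H-L),'yaw',np.degrees(np.arctan2(u[1],u[0])),'orig from low',L+.074*u,'from high',H-.05*u)
m=cv2.inRange(hsv,(0,0,90),(180,50,255)); m[:225]=0;m[300:]=0;m[:,:130]=0;m[:,520:]=0
for k in cv2.findContours(m,0,1)[0]:
    if cv2.contourArea(k)<80: continue
    (x,y),r=cv2.minEnclosingCircle(k); print('grey',x,y,r,cv2.contourArea(k),cast(c,[x,y],.025)[0])
print(np.degrees(yaw(get_obs())))
w=get_calibration('wrist');print(w)
v=cv2.resize(f[130:290,130:490],None,fx=2.2,fy=2.2,interpolation=cv2.INTER_CUBIC);cv2.imwrite('pics/z.png',v)
E
```

```text
tray [[585.0, 160.0], [569.0, 162.0], [596.0, 265.0], [581.0, 267.0]] poly [[585, 161], [596, 265], [570, 169]] w 0.03113957205483305 0.031679348331106146 len 0.2121146915698991 yaw 9.047246325418218 orig from low [ 0.53774386 -0.54331071] from high [ 0.62476232 -0.52945477]
tray [[413.0, 147.0], [368.0, 153.0], [421.0, 211.0], [377.0, 217.0]] poly [[413, 148], [419, 211], [379, 216], [370, 156]] w 0.08948780831327989 0.09147937023466313 len 0.13061700076127744 yaw 9.620988696609817 orig from low [ 0.639935   -0.16055293] from high [ 0.64645893 -0.15944703]
tray [[322.0, 144.0], [288.0, 145.0], [325.0, 209.0], [291.0, 210.0]] poly [[322, 144], [324, 208], [292, 210], [288, 146]] w 0.06865627288955804 0.07019090064532538 len 0.12925854277267312 yaw 2.852438625574788 orig from low [0.6501245  0.01709717] from high [0.65537652 0.01735886]
tray [[223.0, 143.0], [253.0, 149.0], [209.0, 207.0], [239.0, 214.0]] poly [[223, 144], [251, 152], [235, 212], [210, 206]] w 0.06005929331832258 0.06133648751543977 len 0.1310165105316841 yaw -13.004452793842514 orig from low [0.64593031 0.16610993] f
[... 233 characters left out ...]
979431152344 261.6027526855469 15.341212272644043 670.5 [0.46965152 0.07370049 0.025     ]
grey 467.72222900390625 255.5 13.731422424316406 458.5 [ 0.48313935 -0.31616158  0.025     ]
grey 154.86363220214844 262.1363525390625 21.363637924194336 810.5 [0.46873692 0.32345257 0.025     ]
grey 337.0 255.5 19.780139923095703 608.0 [ 0.48227239 -0.04670452  0.025     ]
14.14168210909747
{'intrinsics': array([[333.34090301,   0.        , 321.01928009],
       [  0.        , 333.34090301, 199.91405816],
       [  0.        ,   0.        ,   1.        ]]), 'k1': -0.025085958814773743, 'xyz': array([ 0.23742805, -0.6357845 ,  0.37270612]), 'orientation': array([ 2.28218087, -1.77756053, -0.27083637])}
```

View pics/z.png

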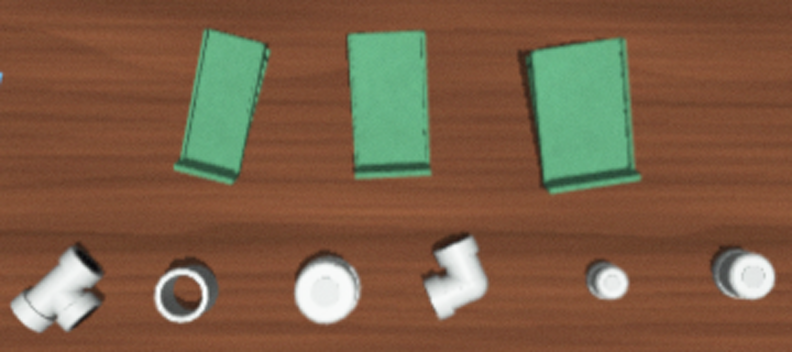

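jog_arm --plan '[[[1.5, 2.3, -0.2], -0.024], [[1.5, 2.3, -0.2], -0.024], [[1.5, 2.3, -0.2], -0.024], [[1.5, 2.3, -0.2], -0.024], [[1.5, 2.3, -0.2], -0.024], [[1.5, 2.3, -0.2], -0.024], [[1.5, 2.3, -0.2], -0.024], [[1.5, 2.3, -0.2], -0.024], [[1.5, 2.3, -0.2], -0.024], [[1.5, 2.3, -0.2], -0.024]]' --hand 8.5 --grip_force 30

```text
clock: 1.1
tcp_pos: [0.3152, -0.4234, 0.2835]
orientation: [-3.141, -0.009, 0.001]
contact_force: [0.2, 0.3, 1.2]
grip_width: 0.0856
```

jog_arm --plan '[[[1.5, 2.3, -0.2], -0.024], [[1.5, 2.3, -0.2], -0.024], [[1.5, 2.3, -0.2], -0.024], [[1.5, 2.3, -0.2], -0.024], [[1.5, 2.3, -0.2], -0.024], [[1.5, 2.3, -0.2], -0.024], [[1.5, 2.3, -0.2], -0.024], [[1.5, 2.3, -0.2], -0.024], [[1.5, 2.3, -0.2], -0.024], [[1.5, 2.3, -0.2], -0.024], [[0, 0, 0], 0], [[0, 0, 0], 0]]'

```text
clock: 2.3
tcp_pos: [0.4648, -0.1942, 0.2636]
orientation: [3.121, -0.363, -0.001]
contact_force: [-0.3, -0.3, -0.0]
grip_width: 0.0853
```

```bash
cat >> h.py <<'E'
def disc(cam,h,guess,name,rad):
    "centre of a cap's top disc at height h, near guess (world xy)"
    o=get_obs(); c=get_calibration(cam); f=grab_frame(cam)[:,:,::-1].copy(); cv2.imwrite(name,f)
    m=cv2.inRange(cv2.cvtColor(f,cv2.COLOR_BGR2HSV),(0,0,90),(180,50,255))
    best=[]
    for k in cv2.findContours(m,0,1)[0]:
        if cv2.contourArea(k)<80: continue
        b=cv2.boundingRect(k); (x,y),r=cv2.minEnclosingCircle(k); p=cast(c,[x,y],h/2)[0]
        if np.hypot(*(p[:2]-guess))<.06: best.append((b,(round(x),round(y),round(r)),p.round(4)))
    print(best); print('tcp',o['tcp_pos'].round(4),'yaw',np.degrees(yaw(o)).round(2)); return o,c,f
E
python3 - <<'E'
from h import *
disc('wrist',.04,[.478,-.189],'pics/w1.png',.015)
E
```

```text
[((294, 145, 35, 40), (311, 164, 20), array([ 0.4796, -0.1883,  0.02  ]))]
tcp [ 0.4648 -0.1942  0.2636] yaw -13.26
```

View pics/w1.png

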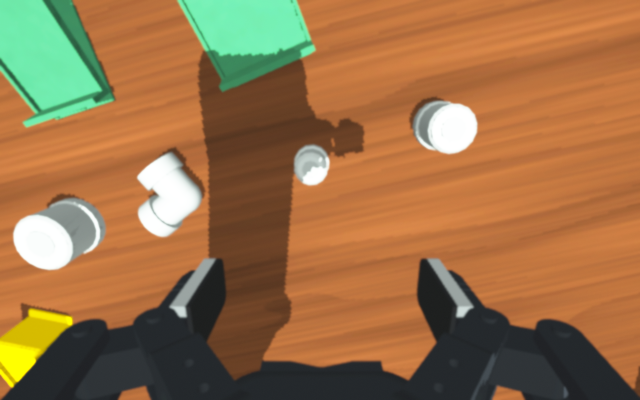

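jog_arm --plan '[[[0.7, 0.3, -2], 0], [[0.7, 0.3, -2], 0], [[0, 0, -2.5], 0], [[0, 0, -2.5], 0], [[0, 0, -2.5], 0], [[0, 0, -2.5], 0], [[0, 0, -2], 0], [[0, 0, -1.0], 0], [[0, 0, -0.5], 0], [[0, 0, -0.4], 0], [[0, 0, 0], 0]]'

```text
clock: 3.45
tcp_pos: [0.4791, -0.1889, 0.0852]
orientation: [3.12, -0.366, 0.001]
contact_force: [-0.7, 0.0, 0.3]
grip_width: 0.0851
```

jog_arm --plan '[[[0, 0, 0], 0], [[0, 0, 0], 0], [[0, 0, 0], 0], [[0, 0, 0], 0], [[0, 0, 0], 0], [[0, 0, 0], 0], [[0, 0, 0], 0], [[0, 0, 0], 0]]' --hand 2.0 --grip_force 30

```text
clock: 4.25
tcp_pos: [0.4791, -0.1886, 0.0853]
orientation: [3.12, -0.366, 0.001]
contact_force: [-1.3, -0.4, 6.2]
grip_width: 0.029
```

jog_arm --plan '[[[0, 0, 0.5], 0], [[0, 0, 1.5], 0], [[0, 0, 2.5], 0], [[0, 0, 2.5], 0], [[0, 0, 2.5], 0], [[0, 0, 2.5], 0], [[0, 0, 2.5], 0], [[0, 0, 1.5], 0], [[0, 0, 1], 0]]'

```text
clock: 5.15
tcp_pos: [0.4791, -0.1886, 0.2563]
orientation: [3.12, -0.366, 0.003]
contact_force: [-0.1, 0.4, -0.6]
grip_width: 0.029
```

jog_arm --plan '[[[0.3, 1.5, 0], 0], [[0.5, 3, 0], 0], [[0.5, 3.5, 0], 0], [[0.5, 3.5, 0], 0], [[0.5, 3.5, 0], 0], [[0.5, 3.5, 0], 0], [[0.5, 3.5, 0], 0], [[0.5, 3.5, 0], 0], [[0.5, 3.5, 0], 0], [[0.5, 3.5, 0], 0], [[0.5, 2.5, 0], 0], [[0.2, 1, 0], 0]]'

```text
clock: 6.35
tcp_pos: [0.5335, 0.1745, 0.2545]
orientation: [-3.12, 0.359, 0.002]
contact_force: [0.2, -0.2, -0.5]
grip_width: 0.0291
```

```bash
cat >> h.py <<'E'
def trays(cam,name,hw):
    "poses of green trays from the corners of their contour: high corners at z 63 mm, stop top at 38 mm"
    o=get_obs(); c=get_calibration(cam); f=grab_frame(cam)[:,:,::-1].copy(); cv2.imwrite(name,f)
    m=cv2.inRange(cv2.cvtColor(f,cv2.COLOR_BGR2HSV),(60,60,30),(95,255,255)); m=cv2.morphologyEx(m,cv2.MORPH_OPEN,np.ones((3,3)))
    for k in cv2.findContours(m,0,1)[0]:
        if cv2.contourArea(k)<2000: continue
        q=cv2.approxPolyDP(cv2.convexHull(k),6,True)[:,0]
        print('poly',q.tolist(),'z38',cast(c,q,.038)[:,:2].round(4).tolist(),'z63',cast(c,q,.063)[:,:2].round(4).tolist())
    print('tcp',o['tcp_pos'].round(4),'yaw',np.degrees(yaw(o)).round(2),'w',o['grip_width'])
E
python3 - <<'E'
from h import *
trays('wrist','pics/w2.png',.028)
E
```

```text
poly [[0, 80], [63, 85], [100, 333], [0, 325]] z38 [[0.6817, 0.4132], [0.6649, 0.3625], [0.4304, 0.4355], [0.4623, 0.5376]] z63 [[0.6751, 0.3909], [0.6598, 0.3446], [0.4458, 0.4112], [0.4749, 0.5044]]
poly [[530, 0], [538, 80], [461, 103], [444, 98], [426, 0]] z38 [[0.6403, -0.0158], [0.5796, -0.0188], [0.5754, 0.0454], [0.5825, 0.0587], [0.6576, 0.063]] z63 [[0.6373, -0.0007], [0.582, -0.0034], [0.5781, 0.0552], [0.5846, 0.0674], [0.6531, 0.0712]]
poly [[327, 0], [324, 141], [261, 141], [251, 0]] z38 [[0.6744, 0.1368], [0.5704, 0.1632], [0.5827, 0.2155], [0.6878, 0.1934]] z63 [[0.6685, 0.1386], [0.5736, 0.1626], [0.5848, 0.2104], [0.6807, 0.1902]]
tcp [0.5335 0.1745 0.2545] yaw -13.14 w 0.029126208382525012
```

View pics/w2.png

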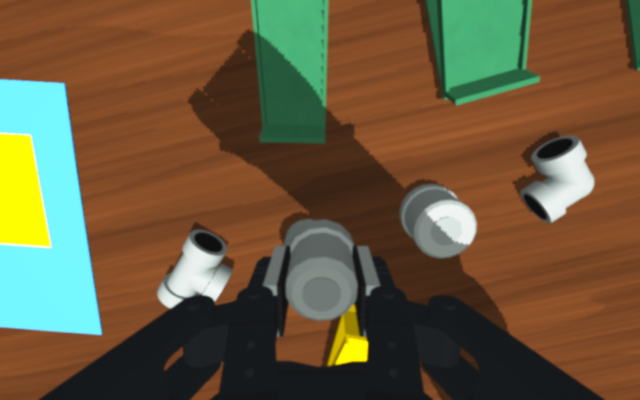

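jog_arm --plan '[[[1, 0, -0.5], 0], [[1.3, 0.1, -1], 0], [[1.3, 0.1, -1.5], 0], [[1.3, 0.1, -1.5], 0], [[1.3, 0.1, -1.5], 0], [[1.2, 0, -1.5], 0], [[0.5, 0, -0.7], 0], [[0, 0, 0], 0]]'

```text
clock: 7.2
tcp_pos: [0.6131, 0.1731, 0.1713]
orientation: [3.118, -0.369, -0.003]
contact_force: [0.9, -0.1, -0.2]
grip_width: 0.029
```

```bash
python3 - <<'E'
from h import *
trays('wrist','pics/w3.png',.028); trays('top','pics/t3.png',.028); trays('scene','pics/s3.png',0)
a=cv2.imread('pics/w3.png');t=cv2.imread('pics/t3.png');s=cv2.imread('pics/s3.png')
b=cv2.resize(s[150:250,340:460],(480,400),interpolation=cv2.INTER_CUBIC)
b=cv2.resize(b,(320,267));tt=cv2.resize(t[110:240,170:340],(320,245),interpolation=cv2.INTER_CUBIC)
o=np.zeros((600,740,3),np.uint8);o[:263,:420]=cv2.resize(a,(420,263));o[:267,420:740]=b;o[270:515,:320]=tt;cv2.imwrite('pics/m3.png',o)
E
```

```text
poly [[0, 188], [26, 191], [66, 375], [38, 399], [0, 399]] z38 [[0.6807, 0.369], [0.6747, 0.353], [0.5318, 0.3969], [0.514, 0.4318], [0.5205, 0.4638]] z63 [[0.6813, 0.3427], [0.6761, 0.3287], [0.5508, 0.3672], [0.5352, 0.3978], [0.5409, 0.4258]]
poly [[255, 64], [360, 65], [349, 230], [272, 248]] z38 [[0.7118, 0.1874], [0.6973, 0.1295], [0.6, 0.1568], [0.5994, 0.2095]] z63 [[0.7086, 0.1835], [0.6959, 0.1327], [0.6106, 0.1566], [0.61, 0.2028]]
poly [[639, 0], [618, 199], [514, 226], [491, 199], [465, 25], [527, 0]] z38 [[0.696, -0.0287], [0.5796, -0.0187], [0.577, 0.0501], [0.5994, 0.0635], [0.7044, 0.0685], [0.7094, 0.0335]] z63 [[0.6948, -0.006], [0.5927, 0.0028], [0.5904, 0.0631], [0.6101, 0.0749], [0.7022, 0.0793], [0.7065, 0.0486]]
tcp [0.6131 0.1731 0.1713] yaw -13.52 w 0.028998774509095417
poly [[413, 148], [419, 211], [379, 216], [369, 156]] z38 [[0.7033, -0.2016], [0.5741, -0.2132], [0.5636, -0.1315], [0.6864, -0.1112]] z63 [[0.6993, -0.1957], [0.5736, -0.2071], [0.5633, -0.1275], [0.6828, -0.1078]]
poly [[322, 144], [324, 208], [292, 210], [288, 146]] z38 [[0.7105, -0.0148],
[... 633 characters left out ...]
 [0.5791, -0.2111]] z63 [[0.5837, -0.1347], [0.6829, -0.1143], [0.7193, -0.1226], [0.7254, -0.1898], [0.5938, -0.2096]]
poly [[334, 202], [368, 241], [364, 258], [342, 269], [310, 216]] z38 [[0.5798, 0.0389], [0.6914, 0.061], [0.721, 0.0364], [0.7244, -0.0125], [0.5914, -0.0215]] z63 [[0.5946, 0.0308], [0.7018, 0.052], [0.7303, 0.0284], [0.7336, -0.0187], [0.6057, -0.0273]]
poly [[188, 0], [189, 17], [0, 59], [0, 25], [116, 0]] z38 [[-0.338, -0.0597], [-0.2371, -0.0799], [-0.2371, -0.6167], [-0.4226, -0.6208], [-0.4308, -0.2763]] z63 [[-0.2882, -0.0641], [-0.1911, -0.0835], [-0.1911, -0.5998], [-0.3695, -0.6037], [-0.3774, -0.2724]]
tcp [0.6128 0.1745 0.1731] yaw -13.42 w 0.02884675353847133
```

View pics/m3.png

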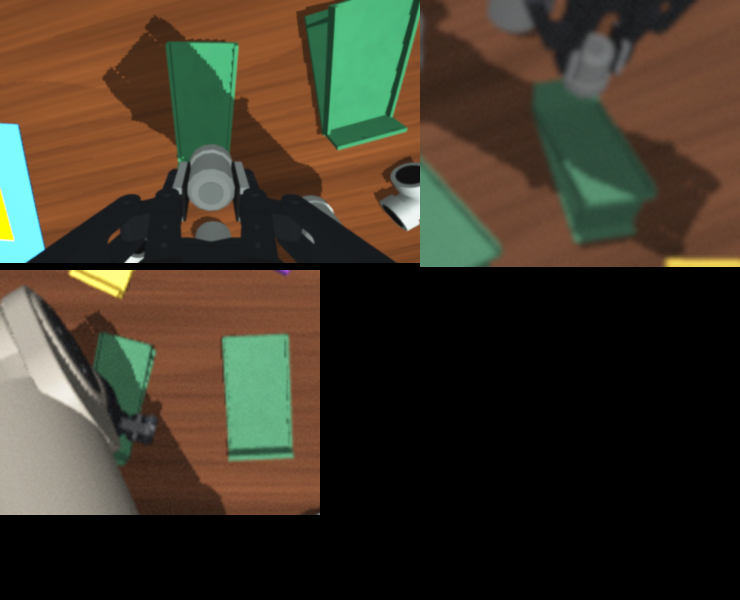

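The wrist camera (tray corners at (255,64) and (360,65)) puts the narrow tray's axis about 5 mm further left than the held cap. I'll shift the cap across and lower it.

jog_arm --plan '[[[0, 0.3, -0.5], 0], [[0, 0.2, -1], 0], [[0, 0, -1.2], 0], [[0, 0, -1], 0], [[0, 0, -0.8], 0], [[0, 0, -0.5], 0], [[0, 0, -0.3], 0], [[0, 0, -0.1], 0], [[0, 0, 0], 0], [[0, 0, 0], 0]]'

```text
clock: 8.35
tcp_pos: [0.6132, 0.1805, 0.1193]
orientation: [-3.12, 0.366, -0.001]
contact_force: [-0.0, -0.0, 0.1]
grip_width: 0.0285
```

```bash
python3 - <<'E'
from h import *
o=get_obs();print(o['tcp_pos'],o['contact_force'],o['grip_width'],np.degrees(yaw(o)))
s=grab_frame('scene')[150:250,340:460,::-1];a=grab_frame('wrist')[:,:,::-1]
q=np.zeros((400,800,3),np.uint8);q[:350,:420]=cv2.resize(s,(420,350),interpolation=cv2.INTER_CUBIC);q[:350,420:]=cv2.resize(a[60:360,160:480],(380,350));cv2.imwrite('pics/m4.png',q)
E
```

```text
[0.61319454 0.18051647 0.11933774] [-0.04421513 -0.0154614   0.09068542] 0.02853419831252084 -13.36777894868401
```

View pics/m4.png

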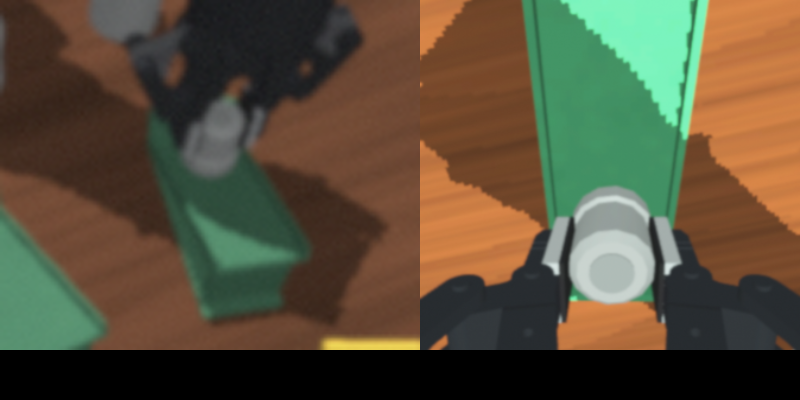

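jog_arm --plan '[[[0, 0, -0.1], 0], [[0, 0, -0.1], 0], [[0, 0, 0], 0]]'

```text
clock: 8.75
tcp_pos: [0.6128, 0.1804, 0.1168]
orientation: [3.12, -0.366, -0.0]
contact_force: [-0.3, 0.4, 0.7]
grip_width: 0.029
```

jog_arm --plan '[[[0, 0, 0], 0], [[0, 0, 0], 0], [[0, 0, 0], 0], [[0, 0, 0], 0], [[0, 0, 0], 0], [[0, 0, 0], 0], [[0, 0, 0.5], 0], [[0, 0, 1.5], 0], [[0, 0, 2.5], 0], [[0, 0, 3], 0], [[0, 0, 3], 0], [[-1, 0, 3], 0]]' --hand 6

```text
clock: 9.95
tcp_pos: [0.6038, 0.1803, 0.2546]
orientation: [-3.119, 0.367, -0.003]
contact_force: [-0.7, -0.3, 0.5]
grip_width: 0.0596
```

```bash
python3 - <<'E'
from h import *
o=get_obs();print(o['tcp_pos'],o['contact_force'],o['grip_width'],np.degrees(yaw(o)))
s=grab_frame('scene')[150:250,340:460,::-1];a=grab_frame('wrist')[:,:,::-1]
q=np.zeros((400,800,3),np.uint8);q[:350,:420]=cv2.resize(s,(420,350),interpolation=cv2.INTER_CUBIC);q[:350,420:]=cv2.resize(a[60:360,160:480],(380,350));cv2.imwrite('pics/m5.png',q)
E
```

```text
[0.6037707  0.18029445 0.254645  ] [-0.73222242 -0.25517596  0.45154195] 0.059580208280889516 -13.407903094738327
```

View pics/m5.png

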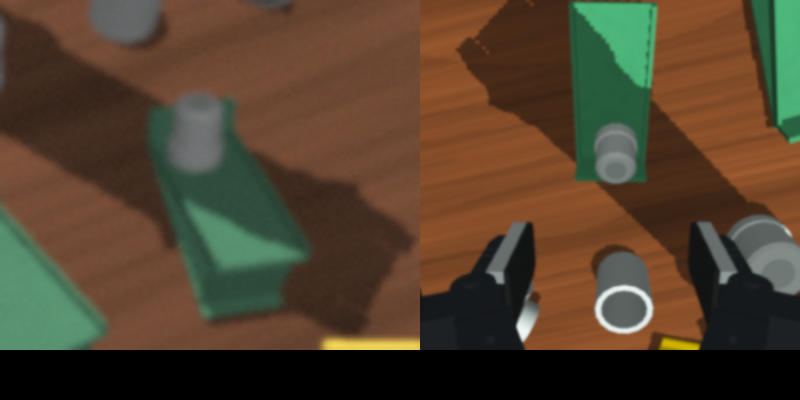

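Small cap is leaning back flat on the lane, against the stop. Next is the medium cap.

jog_arm --plan '[[[-0.3, -1.3, 0.2], 0.015], [[-0.7, -2.6, 0], 0.015], [[-0.7, -2.6, 0], 0.015], [[-0.7, -2.6, 0], 0.015], [[-0.7, -2.6, 0], 0.015], [[-0.7, -2.6, 0], 0.015], [[-0.7, -2.6, 0], 0.015], [[-0.7, -2.6, 0], 0.015], [[-0.7, -2.6, 0], 0.015], [[-0.7, -2.6, 0], 0.015]]' --hand 8.5

```text
clock: 11.05
tcp_pos: [0.5365, -0.0676, 0.2545]
orientation: [3.139, -0.129, 0.001]
contact_force: [0.5, 0.2, 0.4]
grip_width: 0.0852
```

jog_arm --plan '[[[-0.7, -2.6, 0], 0.015], [[-0.7, -2.6, 0], 0.015], [[-0.7, -2.6, 0], 0.015], [[-0.7, -2.6, 0], 0.015], [[-0.7, -2.6, 0], 0.015], [[-0.7, -2.6, 0], 0.015], [[-0.7, -2.6, 0], 0.015], [[-0.7, -2.6, 0], 0.015], [[-0.7, -2.6, 0], 0.015], [[-0.2, -1.4, 0], 0.005], [[0, 0, 0], 0], [[0, 0, 0], 0]]'

```text
clock: 12.25
tcp_pos: [0.4724, -0.3134, 0.254]
orientation: [-3.14, -0.09, -0.001]
contact_force: [-0.7, 0.1, 0.2]
grip_width: 0.0854
```

```bash
python3 - <<'E'
from h import *
disc('wrist',.046,[.483,-.316],'pics/w6.png',.021)
disc('top',.046,[.483,-.316],'pics/t6.png',.021)
E
```

```text
[((301, 139, 48, 56), (324, 166, 28), array([ 0.4865, -0.3152,  0.023 ]))]
tcp [ 0.4724 -0.3134  0.254 ] yaw 3.28
[((454, 244, 28, 22), (468, 256, 14), array([ 0.483 , -0.3169,  0.023 ]))]
tcp [ 0.4726 -0.3129  0.254 ] yaw 3.35
```

jog_arm --plan '[[[0.6, -0.1, -2], 0], [[0.6, -0.2, -2.3], 0], [[0, 0, -2.5], 0], [[0, 0, -2.5], 0], [[0, 0, -2.5], 0], [[0, 0, -2.2], 0], [[0, 0, -1.5], 0], [[0, 0, -0.8], 0], [[0, 0, -0.4], 0], [[0, 0, 0], 0], [[0, 0, 0], 0]]'

```text
clock: 13.45
tcp_pos: [0.4844, -0.3178, 0.0877]
orientation: [3.14, 0.089, 0.002]
contact_force: [0.1, -0.3, -0.2]
grip_width: 0.085
```

jog_arm --plan '[[[0, 0, 0], 0], [[0, 0, 0], 0], [[0, 0, 0], 0], [[0, 0, 0], 0], [[0, 0, 0], 0], [[0, 0, 0], 0], [[0, 0, 0], 0]]' --hand 3.2 --grip_force 30

```text
clock: 14.15
tcp_pos: [0.4842, -0.3178, 0.0874]
orientation: [3.14, 0.089, 0.001]
contact_force: [-1.5, 0.9, 6.0]
grip_width: 0.0409
```

jog_arm --plan '[[[0, 0, 0.5], 0], [[0, 0, 1.5], 0], [[0, 0, 2.5], 0], [[0, 0, 2.5], 0], [[0, 0, 2.5], 0], [[0, 0, 2.5], 0], [[0.3, 1, 2], 0], [[1, 2.2, 1.5], 0], [[1, 2.5, 0], 0], [[1, 2.5, 0], 0], [[1, 2.5, 0], 0], [[1, 2.5, 0], 0]]'

```text
clock: 15.35
tcp_pos: [0.5371, -0.1845, 0.243]
orientation: [3.14, 0.089, 0.001]
contact_force: [0.1, -0.4, -0.9]
grip_width: 0.041
```

jog_arm --plan '[[[1, 2.5, 0], 0], [[1, 2.5, 0], 0], [[1, 2.5, 0], 0], [[1, 2.5, 0], 0], [[1, 2.5, 0], 0], [[1, 2.5, 0], 0], [[1, 2.5, -1], 0], [[1, 2, -2], 0], [[0.2, 0.6, -2], 0], [[0, 0, -1.5], 0], [[0, 0, -0.5], 0], [[0, 0, 0], 0]]'

```text
clock: 16.55
tcp_pos: [0.6184, 0.0142, 0.1716]
orientation: [3.14, 0.087, -0.002]
contact_force: [-0.3, 0.3, 0.1]
grip_width: 0.0407
```

```bash
cat >> h.py <<'E'
def look(n,r0,r1,c0,c1):
    o=get_obs();print(o['tcp_pos'].round(4),o['contact_force'].round(1),o['grip_width'],np.degrees(yaw(o)))
    s=grab_frame('scene')[r0:r1,c0:c1,::-1];a=grab_frame('wrist')[:,:,::-1]
    q=np.zeros((350,800,3),np.uint8);q[:,:420]=cv2.resize(s,(420,350),interpolation=cv2.INTER_CUBIC);q[:,420:]=cv2.resize(a[60:360,160:480],(380,350));cv2.imwrite(n,q)
E
python3 - <<'E'
from h import *
trays('wrist','pics/w7.png',0)
look('pics/m7.png',175,275,280,400)
E
```

```text
poly [[639, 106], [636, 287], [518, 300], [498, 271], [508, 108], [611, 98]] z38 [[0.6998, -0.1732], [0.5773, -0.214], [0.5631, -0.1299], [0.5855, -0.1102], [0.6933, -0.093], [0.7031, -0.1542]] z63 [[0.699, -0.1496], [0.5916, -0.1854], [0.5791, -0.1116], [0.5987, -0.0944], [0.6933, -0.0793], [0.7019, -0.133]]
poly [[382, 68], [366, 233], [270, 246], [249, 69]] z38 [[0.7107, -0.0157], [0.6089, -0.0162], [0.596, 0.0469], [0.706, 0.0601]] z63 [[0.7086, -0.0115], [0.6193, -0.0119], [0.608, 0.0434], [0.7044, 0.055]]
poly [[1, 50], [85, 58], [153, 80], [128, 242], [104, 270], [78, 264], [44, 223], [0, 75]] z38 [[0.7099, 0.2032], [0.7075, 0.1542], [0.6973, 0.1158], [0.5934, 0.1422], [0.5711, 0.1617], [0.5746, 0.1793], [0.6039, 0.1974], [0.6962, 0.2067]] z63 [[0.7079, 0.1805], [0.7057, 0.1375], [0.6968, 0.1039], [0.6057, 0.127], [0.5861, 0.144], [0.5892, 0.1595], [0.6149, 0.1754], [0.6958, 0.1836]]
tcp [0.6184 0.0142 0.1716] yaw 3.17 w 0.04071167334497211
[0.6189 0.0143 0.1723] [-0.5  0.1 -0.4] 0.04084546811294614 3.1690187648499086
```

View pics/m7.png

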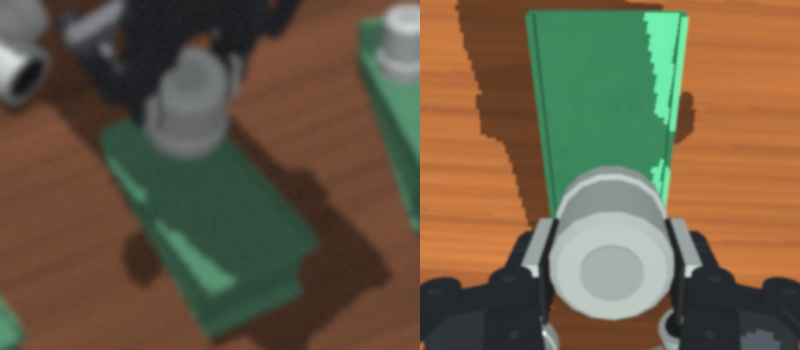

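jog_arm --plan '[[[0.2, 0.25, -0.5], 0], [[0, 0, -1], 0], [[0, 0, -1.2], 0], [[0, 0, -1], 0], [[0, 0, -0.7], 0], [[0, 0, -0.3], 0], [[0, 0, -0.2], 0], [[0, 0, -0.1], 0], [[0, 0, -0.1], 0], [[0, 0, 0], 0]]'

```text
clock: 17.7
tcp_pos: [0.6211, 0.018, 0.1215]
orientation: [3.14, 0.089, 0.001]
contact_force: [-0.7, 0.4, 2.7]
grip_width: 0.0407
```

jog_arm --plan '[[[0, 0, 0], 0], [[0, 0, 0], 0], [[0, 0, 0], 0], [[0, 0, 0], 0], [[0, 0, 0], 0], [[0, 0, 0], 0], [[0, 0, 0.5], 0], [[0, 0, 1.5], 0], [[0, 0, 2.5], 0], [[0, 0, 3], 0], [[0, 0, 3], 0], [[-1, 0, 2.5], 0]]' --hand 7

```text
clock: 18.9
tcp_pos: [0.6121, 0.0181, 0.2542]
orientation: [-3.14, -0.089, -0.006]
contact_force: [-0.3, 0.2, 0.4]
grip_width: 0.0698
```

```bash
python3 - <<'E'
from h import *
look('pics/m8.png',175,275,280,400)
E
```

```text
[0.6121 0.0181 0.2542] [-0.3  0.2  0.4] 0.06983467721798556 3.240478827752603
```

View pics/m8.png

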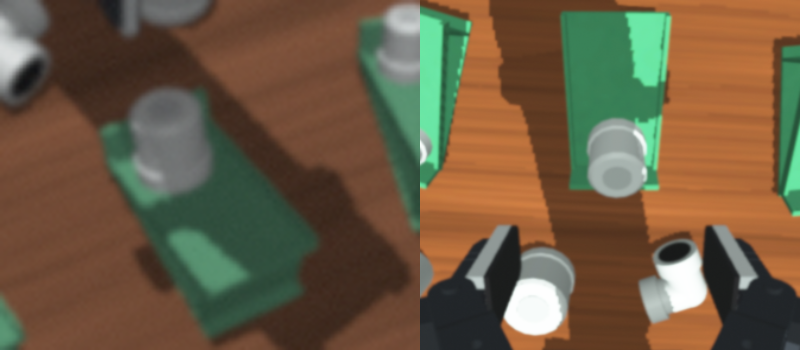

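Medium is seated flat against the stop. Now the large cap.

jog_arm --plan '[[[-1.5, 0.6, 0], 0.011], [[-1.5, 0.6, 0], 0.011], [[-1.5, 0.6, 0], 0.011], [[-1.5, 0.6, 0], 0.011], [[-1.5, 0.6, 0], 0.011], [[-1.5, 0.6, 0], 0.011], [[-1.5, 0.6, 0], 0.011], [[-1.5, 0.6, 0], 0.011], [[-1.5, 0.6, 0], 0.011], [[-1.5, 0.2, 0], 0.011], [[0, 0, 0], 0], [[0, 0, 0], 0]]' --hand 8.54

```text
clock: 20.2
tcp_pos: [0.4612, 0.0739, 0.2512]
orientation: [3.131, 0.261, 0.001]
contact_force: [0.2, -0.1, 0.1]
grip_width: 0.0852
```

```bash
python3 - <<'E'
from h import *
disc('wrist',.052,[.47,.0737],'pics/w9.png',.028)
E
```

```text
[((288, 136, 67, 74), (322, 172, 37), array([0.4708, 0.075 , 0.026 ]))]
tcp [0.4612 0.0739 0.2512] yaw 9.55
```

View pics/w9.png

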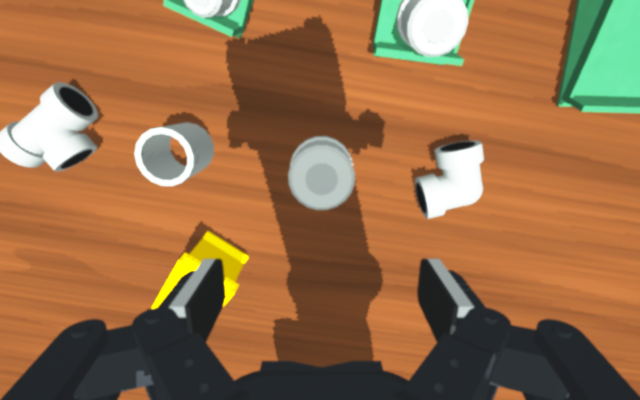

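jog_arm --plan '[[[0.5, 0.05, -2], 0], [[0.4, 0, -2.3], 0], [[0, 0, -2.5], 0], [[0, 0, -2.5], 0], [[0, 0, -2.5], 0], [[0, 0, -2], 0], [[0, 0, -1.3], 0], [[0, 0, -0.8], 0], [[0, 0, -0.4], 0], [[0, 0, 0], 0], [[0, 0, 0], 0]]'

```text
clock: 21.35
tcp_pos: [0.4704, 0.0745, 0.0885]
orientation: [-3.131, -0.262, -0.002]
contact_force: [0.0, 0.4, -0.4]
grip_width: 0.0854
```

jog_arm --plan '[[[0, 0, 0], 0], [[0, 0, 0], 0], [[0, 0, 0], 0], [[0, 0, 0], 0], [[0, 0, 0], 0], [[0, 0, 0], 0], [[0, 0, 0], 0]]' --hand 4.6 --grip_force 30

```text
clock: 22.05
tcp_pos: [0.4702, 0.0745, 0.0885]
orientation: [3.131, 0.261, 0.002]
contact_force: [-1.3, -0.5, 6.1]
grip_width: 0.055
```

jog_arm --plan '[[[0, 0, 0.5], 0], [[0, 0, 1.5], 0], [[0, 0, 2.5], 0], [[0, 0, 2.5], 0], [[0, 0, 2.5], 0], [[0, 0, 2.5], 0], [[0.4, -0.7, 2.2], 0], [[1, -1.6, 1], 0], [[1.3, -2.2, 0], 0], [[1.3, -2.2, 0], 0], [[1.3, -2.2, 0], 0], [[1.3, -2.2, 0], 0]]'

```text
clock: 23.25
tcp_pos: [0.536, -0.0375, 0.2401]
orientation: [3.131, 0.262, -0.0]
contact_force: [0.4, 1.0, -0.5]
grip_width: 0.0555
```

jog_arm --plan '[[[1.3, -2.2, 0], 0], [[1.3, -2.2, 0], 0], [[1.3, -2.2, 0], 0], [[1.3, -2.2, 0], 0], [[1.3, -2.2, 0], 0], [[1.0, -1.4, -1], 0], [[0.5, -0.4, -2], 0], [[0, 0, -2], 0], [[0, 0, -1.5], 0], [[0, 0, -0.5], 0], [[0, 0, 0], 0], [[0, 0, 0], 0]]'

```text
clock: 24.45
tcp_pos: [0.6163, -0.1644, 0.1708]
orientation: [3.13, 0.262, 0.002]
contact_force: [-0.9, 0.5, -0.9]
grip_width: 0.055
```

```bash
python3 - <<'E'
from h import *
trays('wrist','pics/w10.png',0)
look('pics/m10.png',210,310,200,320)
E
```

```text
poly [[245, 81], [406, 85], [382, 240], [261, 234]] z38 [[0.6917, -0.1074], [0.7051, -0.1992], [0.6078, -0.2068], [0.5988, -0.1274]] z63 [[0.6915, -0.1128], [0.7032, -0.1933], [0.6179, -0.2], [0.61, -0.1304]]
poly [[0, 7], [114, 29], [124, 211], [99, 235], [57, 231], [0, 171]] z38 [[0.7093, 0.032], [0.7075, -0.0321], [0.5998, -0.0377], [0.5798, -0.0209], [0.5779, 0.0073], [0.6135, 0.0415]] z63 [[0.7069, 0.0093], [0.7053, -0.0469], [0.6109, -0.0518], [0.5934, -0.0371], [0.5917, -0.0124], [0.6229, 0.0176]]
tcp [ 0.6163 -0.1644  0.1708] yaw 9.57 w 0.05503416662425525
[ 0.6165 -0.1645  0.171 ] [ 0.6 -0.5 -0.4] 0.055028781756096 9.564264923777335
```

View pics/m10.png

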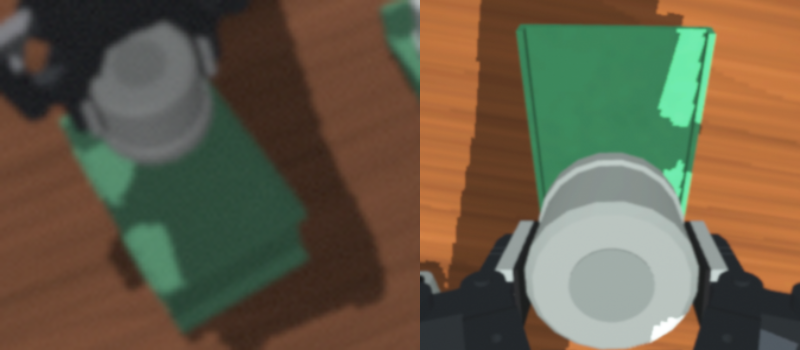

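jog_arm --plan '[[[0.3, -0.2, -0.5], 0], [[0, 0, -1], 0], [[0, 0, -1.1], 0], [[0, 0, -0.8], 0], [[0, 0, -0.4], 0], [[0, 0, -0.2], 0], [[0, 0, -0.2], 0], [[0, 0, -0.1], 0], [[0, 0, -0.1], 0], [[0, 0, 0], 0]]'

```text
clock: 25.6
tcp_pos: [0.6191, -0.1665, 0.127]
orientation: [3.13, 0.262, 0.001]
contact_force: [-3.4, 0.8, 6.2]
grip_width: 0.0549
```

In contact (6 N), so I'm releasing it.

jog_arm --plan '[[[0, 0, 0], 0], [[0, 0, 0], 0], [[0, 0, 0], 0], [[0, 0, 0], 0], [[0, 0, 0], 0], [[0, 0, 0], 0], [[0, 0, 0.5], 0], [[0, 0, 1.5], 0], [[0, 0, 2.5], 0], [[0, 0, 3], 0], [[0, 0, 3], 0], [[-1, 0, 2.5], 0]]' --hand 8.4

```text
clock: 26.8
tcp_pos: [0.6101, -0.1663, 0.2593]
orientation: [3.13, 0.263, 0.006]
contact_force: [0.2, -1.2, 0.4]
grip_width: 0.0841
```

jog_arm --plan '[[[-1, -2, 0.5], 0], [[-1, -2.5, 0], 0], [[-1, -2.5, 0], 0], [[-1, -2.5, 0], 0], [[-1, -2.5, 0], 0], [[-1, -2.5, 0], 0], [[-1, -2.5, 0], 0], [[-1, -2.5, 0], 0], [[0, 0, 0], 0], [[0, 0, 0], 0]]'

```text
clock: 27.8
tcp_pos: [0.5288, -0.362, 0.262]
orientation: [3.13, 0.259, 0.002]
contact_force: [0.5, 0.7, -0.7]
grip_width: 0.0837
```

```bash
python3 - <<'E'
from h import *
s=grab_frame('scene')[100:320,180:470,::-1];t=grab_frame('top')[130:300,130:490,::-1]
q=np.zeros((600,800,3),np.uint8);q[:303,:400]=cv2.resize(s,(400,303),interpolation=cv2.INTER_CUBIC)
q[:300,400:]=cv2.resize(grab_frame('scene')[190:310,200:360,::-1],(400,300),interpolation=cv2.INTER_CUBIC)
q[305:589,:600]=cv2.resize(t,(600,284),interpolation=cv2.INTER_CUBIC);cv2.imwrite('pics/m11.png',q)
print(get_obs()['clock'])
E
```

```text
27.95
```

View pics/m11.png

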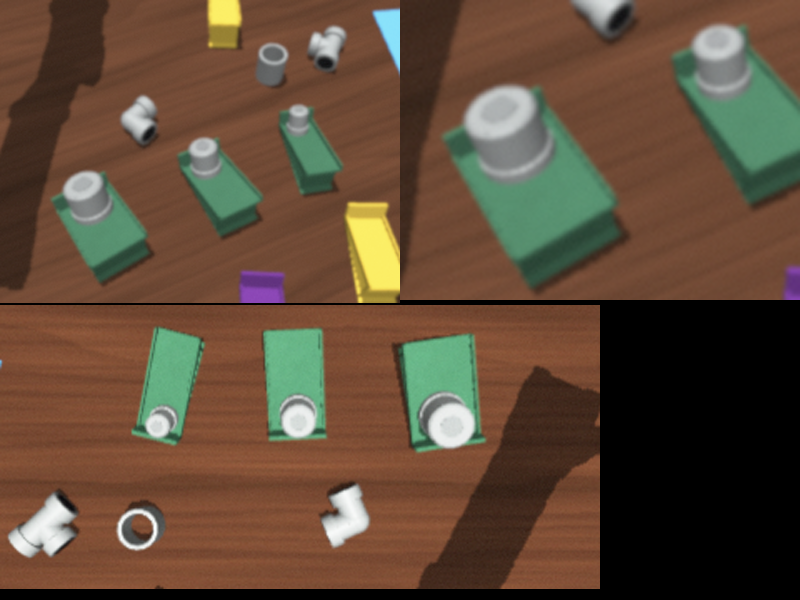

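All three caps stand tilted with their lanes, collars down at the stops. The elbow, tee and coupling look where they were in the first picture.

```bash
python3 -c "
from bench import *
print(hand_in())"
```

```text
the job is handed in; nothing more can be done
None
```

I placed the small, medium and large caps, in that order, on the narrow, middle and wide green trays, and handed the job in at about 28 s. The highest contact force reported was about 6 N.

**Last check:** the final scene and top pictures show each cap closed end up and tilted with its lane, between the rails and down at the stop. The gripper is clear of everything. The elbow, tee and coupling look where they were in the first picture. I checked this by eye only and did not measure the seating.

**Disagreements along the way:**
- **Narrow tray:** the top camera's first estimate put its centre line about 5–7 mm to one side of where the wrist camera did. I used the wrist camera, and a close look before release showed the cap centred on the lane.
- **Caps and other trays:** estimates from the two cameras agreed to about 4 mm.

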